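Balance a loaded centrifuge rotor

TASK

The six-place centrifuge rotor has been loaded out of balance: change the bottles over so that the two bottles of each size (two tall, two middle-high, two squat) stand in buckets directly opposite each other, every bottle upright and fully down in a bucket of its own. All the buckets are taken, so a bottle may wait on the free half of the white tray meanwhile; do not tip any bottle over, and leave the swab tube on the tray and the blue wash bottle where they are.

Things in the scene. Friction and masses are not known exactly. Their poses are not given: they have to be found in the camera images.
- rotor: Fixed six-bucket grey metal rotor on a stand; origin on the bench under its axis. Buckets on a 90 mm radius, at 0, 60 .. 300 deg from its x; all hold a bottle at the start. Bucket floor at z 34 mm, bore 51 mm wide, flaring over the top 8 mm to 63 mm; rim at z 62 mm, 70 mm across outside. Hub lower than the rims but for its central nut (26 mm wide, top z 68 mm). Fingers fit best along the radius.
- tray: Shallow white tray lying flat, fixed, 227 (its x) by 307 (its y) mm, rim 28 mm high, flat floor 3 mm above the bench, inner floor about 196 by 276 mm. Origin: centre of its underside. The swab tube lies in the +y half; the half towards -y is free, and its middle (x = 0, y = -60 mm) is a good place to stand a bottle.
- swab_tube: Capped plastic swab tube, 17 x 104 x 17 mm, long axis its y, lying on the tray's floor. Origin: centre of its underside. A bystander.
- wash_bottle: Blue wash bottle, 54 mm wide, 120 mm high, standing on the bench behind the work. Origin: centre of its underside. A bystander.
- tall_bottle_1: Tall plastic bottle with a shoulder and a narrow white screw cap: body 45 mm across up to 68 mm high, cap 29 mm across from 80 to the top at 99 mm; 140 g. One of two alike. Stands upright; origin: centre of its underside, z up along its axis.
- tall_bottle_2: Tall plastic bottle with a shoulder and a narrow white screw cap: body 45 mm across up to 68 mm high, cap 29 mm across from 80 to the top at 99 mm; 140 g. One of two alike. Stands upright; origin: centre of its underside, z up along its axis.
- jar_1: Middle-high sample jar with a plain wide white cap: 45 mm across over its whole height of 78 mm; 110 g. One of two alike. Stands upright; origin: centre of its underside, z up along its axis.
- jar_2: Middle-high sample jar with a plain wide white cap: 45 mm across over its whole height of 78 mm; 110 g. One of two alike. Stands upright; origin: centre of its underside, z up along its axis.
- squat_pot_1: Squat plastic pot with a wide white cap that bears a raised cross-shaped grip: 45 mm across up to 54 mm high, the cross is 32 mm across and ends at 60 mm; 90 g. One of two alike. Stands upright; origin: centre of its underside, z up along its axis.
- squat_pot_2: Squat plastic pot with a wide white cap that bears a raised cross-shaped grip: 45 mm across up to 54 mm high, the cross is 32 mm across and ends at 60 mm; 90 g. One of two alike. Stands upright; origin: centre of its underside, z up along its axis.
Things that resemble listed ones, but are neither listed nor needed, are in the scene too. What is shaped like the jar_2 but orange is not meant. What is shaped like the squat_pot_1 but turquoise is not meant.

How it is judged (in metres and radians):
At the end, for the whole second after the job is handed in: All six bottles stand upright (within 7 degrees), at rest, on the floors of the buckets (within 5 mm, 80 to 100 mm from the rotor axis), and the two of each kind are opposite each other (more than 168 mm apart; opposite buckets: 180 mm) (z of tall_bottle_1 in the frame of rotor between 0.03 and 0.039 m and horizontal distance between tall_bottle_1 and rotor between 0.08 and 0.1 m and angle between each of tall_bottle_1, tall_bottle_2, jar_1, jar_2, squat_pot_1, squat_pot_2's own z axis and vertical below 0.12 rad and linear speed of each of tall_bottle_1, tall_bottle_2, jar_1, jar_2, squat_pot_1, squat_pot_2 below 0.02 m/s and z of tall_bottle_2 in the frame of rotor between 0.03 and 0.039 m and horizontal distance between tall_bottle_2 and rotor between 0.08 and 0.1 m and z of jar_1 in the frame of rotor between 0.03 and 0.039 m and horizontal distance between jar_1 and rotor between 0.08 and 0.1 m and z of jar_2 in the frame of rotor between 0.03 and 0.039 m and horizontal distance between jar_2 and rotor between 0.08 and 0.1 m and z of squat_pot_1 in the frame of rotor between 0.03 and 0.039 m and horizontal distance between squat_pot_1 and rotor between 0.08 and 0.1 m and z of squat_pot_2 in the frame of rotor between 0.03 and 0.039 m and horizontal distance between squat_pot_2 and rotor between 0.08 and 0.1 m and horizontal distance between tall_bottle_1 and tall_bottle_2 above 0.168 m and horizontal distance between jar_1 and jar_2 above 0.168 m and horizontal distance between squat_pot_1 and squat_pot_2 above 0.168 m); the robot touches nothing.
It fails at once if a bottle is tipped over (angle between any of tall_bottle_1, tall_bottle_2, jar_1, jar_2, squat_pot_1, squat_pot_2's own z axis and vertical above 0.7 rad).
It fails at once if the swab tube is moved by more than 30 mm (distance of swab_tube from where it was at the start of the episode above 0.03 m).
It fails at once if the wash bottle is moved by more than 30 mm (distance of wash_bottle from where it was at the start of the episode above 0.03 m).
It also fails if it takes over 102 s, if anything falls off the work surface, if the arm or the gripper's body presses on something with over 40 N, if the wrist force passes 120 N, or if a joint passes its speed limit or range.

ROBOT

A 6-joint arm with a two-finger parallel gripper is mounted at the origin on a cart in front of the work surface, level with it; the furniture and walls round the work are solid. World frame = base frame: x ahead of the robot, y to its left, z up, the work surface at z = 0. Lengths are in mm, angles in rad, forces in N, time in s.
With the tool pointing down it reaches from about 275 to 1000 mm from the base axis. Payload 8.4 kg.
Tool frame: the origin (TCP) lies at the very end of the fingers, on their centre line; the grasp point (between the pads) lies 19 mm behind it; z points along the fingers, y is the line along which they close (so a half turn about z gives the same grasp; the last joint's range is limited). The gripper opens to 85 mm and grips with 20 to 120 N. Pads are 22 mm wide; open, the fingers measure 114 mm over their backs; the gripper's body (76 mm by 85 mm) begins 54 mm behind the grasp point. The pads swing forward as they close: fully open they stand 13 mm farther back than shut.
Start: joints at [-1.194, 0.353, 1.633, -0, 1.155, -0.002], TCP at [231.127, -580.696, 231.281] pointing down, gripper open.
Joint ranges: [-2.63, 2.63], [-0.92, 2.1], [0.06, 2.66], [-1.3, 4.44], [0, 2.69], [-3.02, 3.02]. Speed limits (rad/s): [2.22, 2.22, 2.79, 3.14, 3.14, 3.14].

INTERFACE

Orientations are given as a 3x3 rotation matrix whose columns are the frame's x, y, z axes.
In Python, from cell import sense, read_camera, calibration, job_done gives the robot as it stands.
- The arm moves only by the shell command python3 -m jog 'ROWS'. ROWS is a JSON object of lists of equal length, an entry for each row: "grip": the opening, from -1 (shut) to 1 (fully open); "linear": the shift along the tool's x, y, z in cm, a list of three; "roll": the turn about the tool's z in degrees. In form: {"grip": [grip, ...], "linear": [[dx, dy, dz], ...], "roll": [roll, ...]}. A call has 1 to 20 rows; each row is the pose to reach, as a shift and turn from the pose commanded when the call began, along the tool's axes at that moment; what a row does not reach only later rows make up. A row lasts 1/10 s, in which the tool goes at most 50 mm and 8.59 degrees, less where a joint would pass 70% of its speed; a pose out of reach is approached as far as the arm can. A call with a gripper value outside its range is refused whole. The fingers move at their own pace and stop on an object; the grip force is fixed at half the most. Time passes only in rows, so rows that repeat a pose let the fingers close. It gives the time, the measured TCP pose, the force, the opening and the grip force at its end, in the units of the state.
- sense(): the state, without advancing time (a new reading comes with each control period).
- read_camera(name): name is "scene" or "top" or "wrist"; returns the picture (420x560x3 uint8, blue, green, red); there is no depth.
- calibration(name): a dict with "K" (3x3 intrinsics, pixels), "position" and "rotation" of the camera in the world; the wrist camera has in their place "T_tool_cam" (4x4, takes a point from camera to tool coordinates, whose origin is the TCP and whose axes are the flange's). Camera axes: x right, y up, looking along -z (the intrinsics and any distortion apply to the point x, -y, -z); pixel columns grow to the right and rows downward; lengths in mm; the calibration is good to about 2 mm. A picture is of the moment at which its call begins: read the wrist's pose just before it. calibration takes no time and is no camera call.
- job_done(): hands the job in; it is judged then, once.
The state is a dict: "clock": time; "q": joint angles; "dq": joint speeds; "effort": joint torques, N m; "ee_pos": TCP position; "ee_rot": TCP orientation; "ft_force": force on the tool from outside, world axes, zero at the start; "torque": the same for the moment, N m; "gripper_width": finger opening in mm; "finger_force": force on a finger pad.
Only numpy, scipy, OpenCV 4.12 (cv2) and the standard library are available. Lean on these libraries where they do the work, as an engineer would, in place of code of your own. Each camera call takes 0.05 s, during which the arm holds its last target. There are 200 camera calls.

## Working session

There is one attempt and no reset: what is moved stays moved. The work goes in short steps, Python scripts to look and compute and a shell command to move; the robot and the scene stay as the last step left them, time stands still between calls to the robot, and variables do not carry over. Pictures are saved under pics/ and viewed, at most 14 in all, crops included, and the job is handed in when it is done.

```bash
mkdir -p pics
python3 - <<'E'
from cell import *
import cv2
for n in("top","scene"):
    im=read_camera(n);cv2.imwrite(f"pics/{n}0.png",im)
    c=calibration(n);print(n,{k:(v.round(3).tolist() if hasattr(v,'round') else v) for k,v in c.items()})
s=sense();print(s)
E
```

```text
top {'K': [[501.116, 0.0, 284.22], [0.0, 501.116, 205.609], [0.0, 0.0, 1.0]], 'position': [361.698, 20.338, 1333.199], 'rotation': [[0.02, 0.984, -0.175], [-1.0, 0.018, -0.017], [-0.014, 0.175, 0.984]]}
scene {'K': [[417.488, 0.0, 280.351], [0.0, 417.488, 203.243], [0.0, 0.0, 1.0]], 'position': [26.19, 822.04, 555.68], 'rotation': [[-0.816, 0.282, -0.504], [-0.577, -0.37, 0.728], [0.019, 0.885, 0.465]]}
{'clock': 0.1, 'q': array([-1.19441530e+00,  3.53574083e-01,  1.63409991e+00,  3.46948544e-05,
        1.15525049e+00, -2.36531120e-03]), 'dq': array([ 4.78710426e-04, -2.28110519e-03, -2.87103909e-03, -1.94413886e-05,
       -1.17418267e-03,  1.21254277e-03]), 'effort': array([ 3.71263659e-04, -6.06354761e+01, -3.42818391e+01,  5.63664912e-05,
        3.80768513e-03, -2.02005154e-06]), 'ee_pos': array([ 230.9555693 , -580.25795581,  230.62260323]), 'ee_rot': array([[ 9.29134109e-01,  3.69742607e-01, -4.60003682e-04],
       [ 3.69742892e-01, -9.29133269e-01,  1.25027066e-03],
       [ 3.48736086e-05, -1.33175221e-03, -9.99999113e-01]]), 'ft_force': array([-0.21036129, -0.14741099,  0.17781484]), 'torque': array([ 0.03819889,  0.0516481 , -0.05688829]), 'finger_force': 0.0, 'gripper_width': 85.49494359627018}
```

View pics/top0.png

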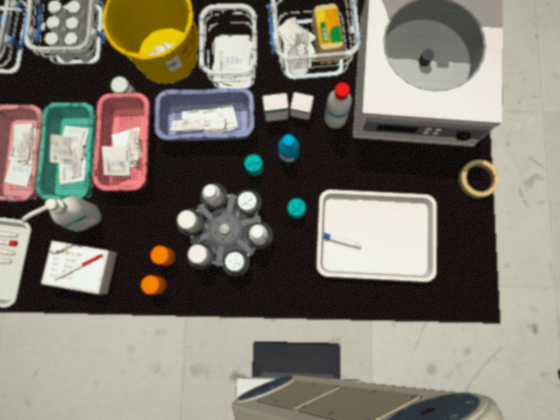

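View pics/scene0.png

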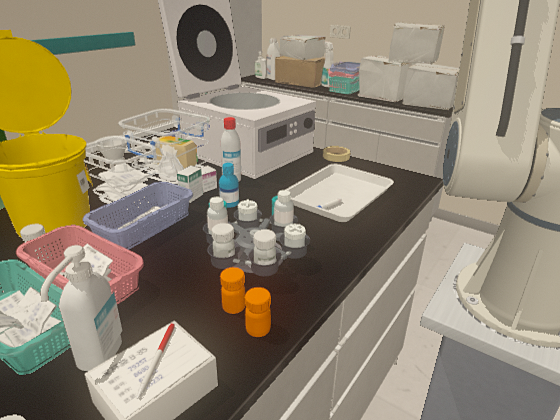

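Both views show the rotor at about (225,229) in top, with six white-capped bottles around it. The tray is at (377,236) with the swab in its left (+y) half. The turquoise pots (254,163), (297,208) and the orange jars (162,255), (153,285) stand outside the rotor and are not meant. Next I enlarge both views to identify the kinds.

```bash
cat > h.py <<'E'
import numpy as np, cv2
from cell import *
def ray(n,px,z):
    c=calibration(n);K=np.array(c["K"]);p=np.array(c["position"]);R=np.array(c["rotation"])
    u=np.linalg.inv(K)@[px[0],px[1],1];d=R@[u[0],-u[1],-u[2]]
    return p+d*(z-p[2])/d[2]
def proj(n,P):
    c=calibration(n);K=np.array(c["K"]);q=np.array(c["rotation"]).T@(np.array(P,float)-np.array(c["position"]))
    v=K@[q[0],-q[1],-q[2]];return v[:2]/v[2]
E
python3 - <<'E'
from h import *
t=cv2.imread("pics/top0.png");s=cv2.imread("pics/scene0.png")
g=t.min(2);m=((g>140)*255).astype(np.uint8)
m[:, :170]=0;m[:,280:]=0;m[:178]=0;m[285:]=0
n,l,st,ce=cv2.connectedComponentsWithStats(m)
for i in range(1,n):
    if st[i,4]>30:
        print(ce[i].round(1),st[i],ray("top",ce[i],112).round(0),proj("scene",ray("top",ce[i],112)).round(0))
a=cv2.resize(t[175:285,165:325],(800,550),interpolation=cv2.INTER_CUBIC)
b=cv2.resize(s[175:285,180:340],(800,550),interpolation=cv2.INTER_CUBIC)
cv2.imwrite("pics/ta.png",a);cv2.imwrite("pics/sb.png",b)
# tray
m=((t.min(2)>120)*255).astype(np.uint8);m[:185]=0;m[290:]=0;m[:,:310]=0;m[:,445:]=0
c=max(cv2.findContours(m,0,2)[0],key=cv2.contourArea);r=cv2.minAreaRect(c);print(r)
B=[ray("top",p,28)[:2] for p in cv2.boxPoints(r)];print(np.round(B),np.mean(B,0))
E
```

```text
[210.5 190.8] [203 184  17  14 170] [613. 226. 112.] [217. 206.]
[246.7 200.5] [238 192  19  18 274] [589. 135. 112.] [250. 195.]
[186.4 219.1] [178 211  18  18 260] [540. 283. 112.] [224. 227.]
[224.  227.9] [219 223  11  10  76] [520. 189. 112.] [259. 212.]
[256.9 231.5] [249 225  17  14 191] [512. 107. 112.] [283. 199.]
[197.2 253.4] [188 244  19  19 278] [456. 252. 112.] [265. 233.]
[234.1 261.1] [225 252  19  19 290] [439. 161. 112.] [297. 218.]
((377.46759033203125, 235.1483612060547), (120.5993423461914, 87.54064178466797), 2.862405300140381)
[[ 411.  -40.]
 [ 641.  -50.]
 [ 630. -368.]
 [ 401. -349.]] [ 520.92912716 -201.68423783]
```

View pics/ta.png

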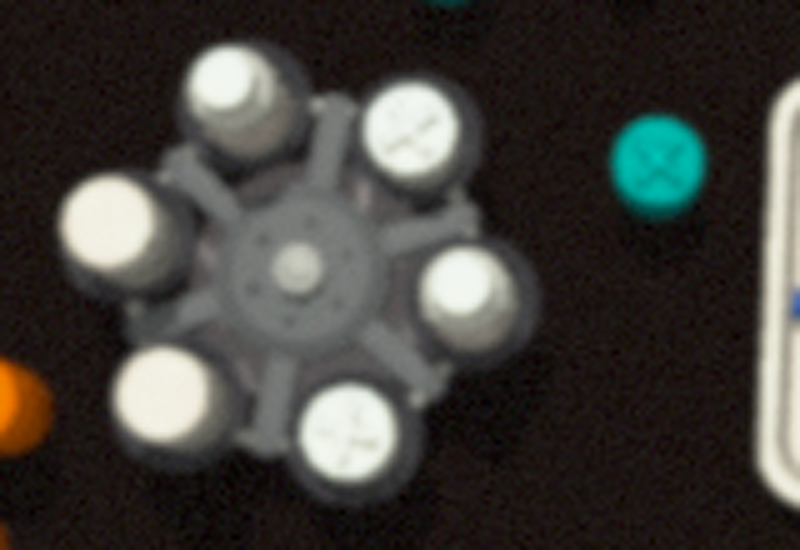

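View pics/sb.png

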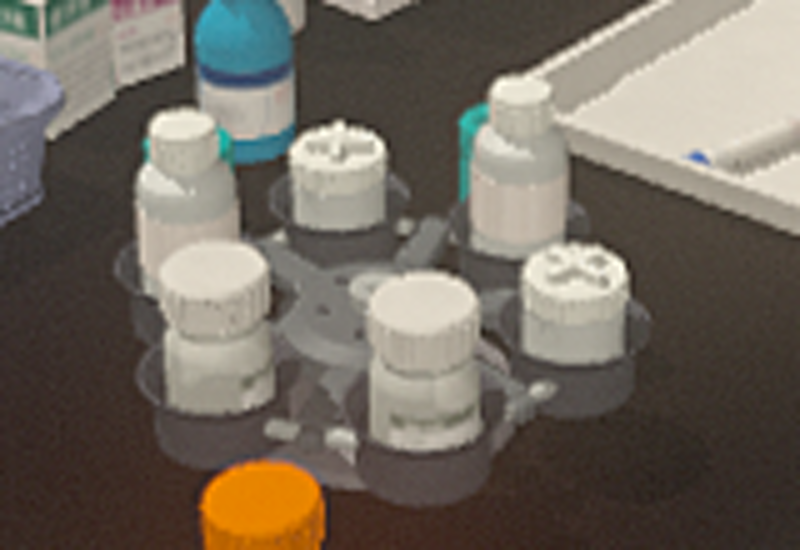

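Enlarged, the rotor reads clockwise in top: A tall (210,191), B pot (247,200), C tall (257,231), D pot (234,261), E jar (197,253), F jar (186,219). Opposite pairs are A-D, B-E and C-F. A 3-cycle fixes it: C→tray, E→C, D→E, tray→D.

```bash
cat >> h.py <<'E'
def go(x,y,z,ang):  # ang: world deg of finger (tool y) line; prints shift cm, roll deg
    s=sense();R=s["ee_rot"];d=R.T@(np.array([x,y,z])-s["ee_pos"])/10
    cur=np.degrees(np.arctan2(R[1,1],R[0,1]));w=(cur-ang+90)%180-90
    print("lin",d.round(2),"roll",round(w,1),"alt",round(w-180*np.sign(w),1),"ee",s["ee_pos"].round(1),"q1,6",s["q"][[0,5]].round(2),"rows>=",round(max(np.linalg.norm(d)/5,abs(w)/8.59),1))
E
python3 - <<'E'
from h import *
from scipy.optimize import least_squares
px=dict(A=(210.5,190.8,133),B=(246.7,200.5,89),C=(256.9,231.5,133),D=(234.1,261.1,89),E=(197.2,253.4,112),F=(186.4,219.1,112))
P=np.array([ray("top",v[:2],v[2])[:2] for v in px.values()])
print("nut",ray("top",(224,227.9),68).round(1))
f=lambda p:(P-(p[:2]+90*np.c_[np.cos(p[2]-np.arange(6)*np.pi/3),np.sin(p[2]-np.arange(6)*np.pi/3)])).ravel()
r=least_squares(f,[520,190,0.4]);print(r.x,np.degrees(r.x[2]));print(f(r.x).reshape(6,2).round(1))
for i,k in enumerate(px):
    a=r.x[2]-i*np.pi/3;print(k,P[i].round(1),(r.x[:2]+90*np.array([np.cos(a),np.sin(a)])).round(1),np.degrees(a).round(1),"scene",proj("scene",[*P[i],px[k][2]]).round(0))
for p in((297,208),(254,163),(288,140)):print(ray("top",p,60).round(0))
E
```

```text
nut [525.6 194.7  68. ]
[5.24761857e+02 1.93851409e+02 3.49674565e-01] 20.034876771225903
[[-1.2 -2. ]
 [ 0.   1.1]
 [ 0.7  0.7]
 [ 0.4  0.3]
 [ 0.3 -0.1]
 [-0.2  0.1]]
A [608.2 222.7] [609.3 224.7] 20.0 scene [219. 198.]
B [593.8 137.2] [593.7 136. ] -40.0 scene [248. 203.]
C [509.9 105.9] [509.2 105.2] -100.0 scene [285. 191.]
D [440.6 163.3] [440.2 163. ] -160.0 scene [296. 227.]
E [456.1 251.5] [455.8 251.7] -220.0 scene [265. 233.]
F [540.1 282.6] [540.3 282.5] -280.0 scene [224. 227.]
[582.   9.  60.]
[700. 124.  60.]
[764.  36.  60.]
```

```bash
python3 -c "
from h import *
go(509.5,105.5,225,-100)"
```

```text
lin [ 51.24 -53.42   0.64] roll 31.7 alt -148.3 ee [ 231.  -580.3  230.6] q1,6 [-1.19 -0.  ] rows>= 14.8
```

```bash
python3 -m jog '{"grip":[1,1,1,1,1,1,1,1,1,1,1,1,1,1,1,1,1,1,1,1],"linear":[[51.2,-53.4,0.6],[51.2,-53.4,0.6],[51.2,-53.4,0.6],[51.2,-53.4,0.6],[51.2,-53.4,0.6],[51.2,-53.4,0.6],[51.2,-53.4,0.6],[51.2,-53.4,0.6],[51.2,-53.4,0.6],[51.2,-53.4,0.6],[51.2,-53.4,0.6],[51.2,-53.4,0.6],[51.2,-53.4,0.6],[51.2,-53.4,0.6],[51.2,-53.4,0.6],[51.2,-53.4,0.6],[51.2,-53.4,0.6],[51.2,-53.4,0.6],[51.2,-53.4,0.6],[51.2,-53.4,0.6]],"roll":[31.7,31.7,31.7,31.7,31.7,31.7,31.7,31.7,31.7,31.7,31.7,31.7,31.7,31.7,31.7,31.7,31.7,31.7,31.7,31.7]}'
python3 - <<'E'
from h import *
go(509.5,105.5,70,-100)
s=sense();c=calibration("wrist");T=np.array(c["T_tool_cam"]);K=np.array(c["K"])
im=read_camera("wrist")
for P in([509.5,105.5,133],[524.8,193.9,68],[440.3,163.1,94],[593.7,136.5,94]):
    q=T[:3,:3].T@(s["ee_rot"].T@(np.array(P)-s["ee_pos"])-T[:3,3]);v=K@[q[0],-q[1],-q[2]];v=v[:2]/v[2];print(v.round(1))
    cv2.drawMarker(im,tuple(int(x) for x in v),(0,0,255),0,12,1)
cv2.imwrite("pics/w1.png",im)
E
```

```text
clock: 2.1
ee_pos: [509.2, 103.8, 225.4]
ee_rot: [[0.985, -0.175, 0.0], [-0.175, -0.985, -0.0], [0.0, 0.0, -1.0]]
ft_force: [0.1, -0.1, -0.5]
gripper_width: 85.3
finger_force: 0.0
lin [ 0.   -0.17 15.54] roll -0.1 alt 179.9 ee [509.2 103.8 225.4] q1,6 [0.2  1.95] rows>= 3.1
[280.7 213.3]
[170.6 191.4]
[225.3 293.5]
[215.2  89.7]
```

View pics/w1.png

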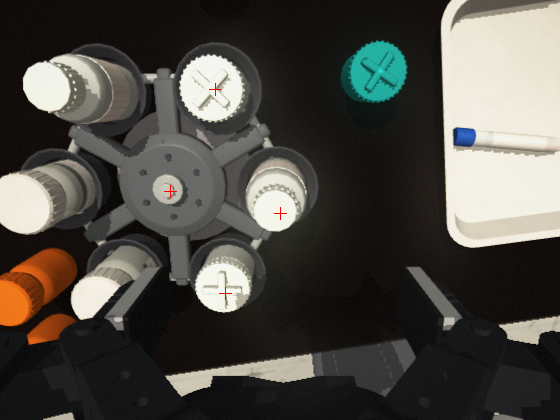

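The wrist view confirms the fit. The predicted marks sit on the nut (170,191) and both pot crosses, and C's cap is about 1.5 mm off. The reach is clear, so I descend on C.

```bash
python3 -m jog '{"grip":[1,1,1,1,1,1,1,1,-1,-1,-1,-1,-1,-1,-1,-1,-1],"linear":[[0,-0.1,4],[0,-0.1,8],[0,-0.1,11],[0,-0.1,13],[0,-0.1,14.5],[0,-0.1,15.5],[0,-0.1,15.5],[0,-0.1,15.5],[0,-0.1,15.5],[0,-0.1,15.5],[0,-0.1,15.5],[0,-0.1,15.5],[0,-0.1,15.5],[0,-0.1,15.5],[0,-0.1,15.5],[0,-0.1,15.5],[0,-0.1,15.5]],"roll":[0,0,0,0,0,0,0,0,0,0,0,0,0,0,0,0,0]}'
```

```text
clock: 3.85
ee_pos: [510.2, 106.1, 71.2]
ee_rot: [[0.985, -0.174, 0.001], [-0.174, -0.985, 0.001], [0.001, -0.001, -1.0]]
ft_force: [-0.1, 1.8, 5.8]
gripper_width: 44.0
finger_force: 60.1
```

```bash
python3 -m jog '{"grip":[-1,-1,-1,-1,-1],"linear":[[0,0,-1.5],[0,0,-4],[0,0,-8],[0,0,-12],[0,0,-13]],"roll":[0,0,0,0,0]}'; python3 -c "
from h import *
go(519,-262,201,-100)"
```

```text
clock: 4.35
ee_pos: [511.7, 106.2, 204.6]
ee_rot: [[0.985, -0.174, 0.006], [-0.174, -0.985, 0.001], [0.006, -0.002, -1.0]]
ft_force: [0.9, 0.1, -2.3]
gripper_width: 43.8
finger_force: 62.4
lin [ 7.11 36.14  0.32] roll 0.0 alt -180.0 ee [511.7 106.2 204.6] q1,6 [0.2  1.95] rows>= 7.4
```

```bash
python3 -m jog '{"grip":[-1,-1,-1,-1,-1,-1,-1,-1,-1,-1,-1,-1,-1,-1],"linear":[[0.3,1.5,0],[0.9,4.5,0],[1.7,8.5,0],[2.5,12.5,0],[3.4,17,0],[4.2,21.5,0],[5.1,26,0],[5.9,30,0],[6.5,33,0],[6.9,35,4],[7.1,36,8],[7.1,36.1,11],[7.1,36.1,12],[7.1,36.1,12]],"roll":[0,0,0,0,0,0,0,0,0,0,0,0,0,0]}'; python3 -c "
from h import *
go(519,-262,41,-100)"
```

```text
clock: 5.75
ee_pos: [514.7, -261.6, 77.9]
ee_rot: [[0.985, -0.174, -0.004], [-0.174, -0.985, 0.002], [-0.005, -0.001, -1.0]]
ft_force: [0.7, -0.2, -1.2]
gripper_width: 43.9
finger_force: 62.4
lin [ 0.45 -0.02  3.69] roll -0.0 alt 180.0 ee [ 514.7 -261.6   77.9] q1,6 [-0.47  1.27] rows>= 0.7
```

```bash
python3 -m jog '{"grip":[-1,-1,-1,-1,-1,-1],"linear":[[0,0,1],[0,0,2],[0,0,2.8],[0,0,3.4],[0,0,3.6],[0,0,3.6]],"roll":[0,0,0,0,0,0]}'
```

```text
clock: 6.35
ee_pos: [516.7, -261.9, 44.1]
ee_rot: [[0.985, -0.173, -0.0], [-0.173, -0.985, 0.0], [-0.0, -0.0, -1.0]]
ft_force: [0.2, -0.5, -1.0]
gripper_width: 43.6
finger_force: 62.4
```

```bash
python3 -m jog '{"grip":[-1,-1,-1,-1],"linear":[[0,0,0.1],[0,0,0.2],[0,0,0.2],[0,0,0.2]],"roll":[0,0,0,0]}'
```

```text
clock: 6.75
ee_pos: [516.8, -262.1, 42.4]
ee_rot: [[0.985, -0.174, 0.0], [-0.174, -0.985, -0.0], [0.0, 0.0, -1.0]]
ft_force: [-0.4, -0.2, -1.3]
gripper_width: 44.0
finger_force: 62.4
```

```bash
python3 -m jog '{"grip":[-1,-1,-1,-1],"linear":[[0,0,0.1],[0,0,0.2],[0,0,0.3],[0,0,0.3]],"roll":[0,0,0,0]}'
```

```text
clock: 7.15
ee_pos: [517.0, -262.1, 40.2]
ee_rot: [[0.985, -0.174, 0.0], [-0.174, -0.985, -0.0], [0.0, 0.0, -1.0]]
ft_force: [-2.9, 1.0, 9.2]
gripper_width: 43.9
finger_force: 64.0
```

Contact at the expected height, so I release and rise.

```bash
python3 -m jog '{"grip":[0.2,0.6,1,1,1,1,1,1,1,1],"linear":[[0,0,0],[0,0,0],[0,0,0],[0,0,0],[0,0,-2],[0,0,-6],[0,0,-10],[0,0,-14],[0,0,-15.5],[0,0,-15.5]],"roll":[0,0,0,0,0,0,0,0,0,0]}'
python3 - <<'E'
from h import *
go(456,251.6,210,-40)
cv2.imwrite("pics/t2.png",cv2.resize(read_camera("top")[170:300,160:460],(750,325)))
E
```

```text
clock: 8.15
ee_pos: [518.3, -262.8, 197.1]
ee_rot: [[0.985, -0.174, 0.005], [-0.174, -0.985, -0.002], [0.005, 0.001, -1.0]]
ft_force: [0.6, 0.4, -0.0]
gripper_width: 85.5
finger_force: 0.0
lin [-15.05 -49.58  -1.44] roll -60.0 alt 120.0 ee [ 518.3 -262.8  197.1] q1,6 [-0.47  1.27] rows>= 10.4
```

View pics/t2.png

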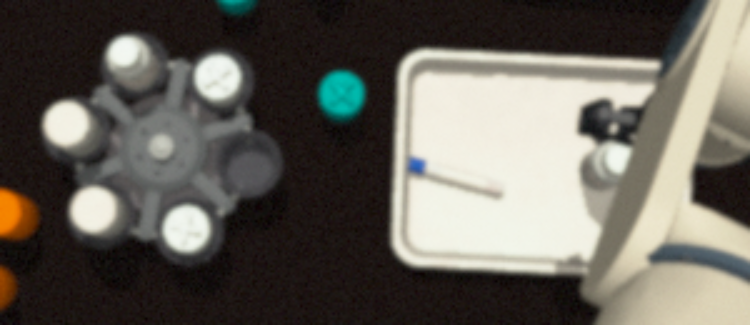

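The top view shows the tall bottle standing on the tray at crop (609,160), bucket C empty and the swab tube untouched. Next is jar E.

```bash
python3 -m jog '{"grip":[1,1,1,1,1,1,1,1,1,1,1,1,1,1,1,1],"linear":[[-15,-49.5,-1.5],[-15,-49.5,-1.5],[-15,-49.5,-1.5],[-15,-49.5,-1.5],[-15,-49.5,-1.5],[-15,-49.5,-1.5],[-15,-49.5,-1.5],[-15,-49.5,-1.5],[-15,-49.5,-1.5],[-15,-49.5,-1.5],[-15,-49.5,-1.5],[-15,-49.5,-1.5],[-15,-49.5,-1.5],[-15,-49.5,-1.5],[-15,-49.5,-1.5],[-15,-49.5,-1.5]],"roll":[-60,-60,-60,-60,-60,-60,-60,-60,-60,-60,-60,-60,-60,-60,-60,-60]}'; python3 -c "
from h import *
go(456,251.6,70,-40)"
```

```text
clock: 9.8
ee_pos: [455.2, 250.5, 209.2]
ee_rot: [[0.644, 0.765, -0.0], [0.765, -0.644, -0.0], [-0.0, -0.0, -1.0]]
ft_force: [-0.4, 0.4, -0.6]
gripper_width: 85.7
finger_force: 0.0
lin [ 1.400e-01 -1.000e-02  1.392e+01] roll -0.1 alt 179.9 ee [455.2 250.5 209.2] q1,6 [0.5 1.2] rows>= 2.8
```

```bash
python3 -m jog '{"grip":[1,1,1,1,1,1,1,1,-1,-1,-1,-1,-1,-1,-1],"linear":[[0.1,0,4],[0.1,0,8],[0.1,0,11],[0.1,0,13],[0.1,0,13.9],[0.1,0,13.9],[0.1,0,13.9],[0.1,0,13.9],[0.1,0,13.9],[0.1,0,13.9],[0.1,0,13.9],[0.1,0,13.9],[0.1,0,13.9],[0.1,0,13.9],[0.1,0,13.9]],"roll":[0,0,0,0,0,0,0,0,0,0,0,0,0,0,0]}'; python3 -m jog '{"grip":[-1,-1,-1,-1,-1,-1,-1],"linear":[[0,0,-1.5],[0,0,-4],[0,0,-8],[0,0,-12],[0,0,-13],[0,0,-13],[0,0,-13]],"roll":[0,0,0,0,0,0,0]}'; python3 -c "
from h import *
go(509.2,105.2,200,-100)"
```

```text
clock: 11.3
ee_pos: [455.8, 252.4, 71.0]
ee_rot: [[0.643, 0.766, 0.0], [0.766, -0.643, 0.0], [0.001, 0.0, -1.0]]
ft_force: [-1.9, -0.8, 6.2]
gripper_width: 43.6
finger_force: 60.3
clock: 12.0
ee_pos: [454.9, 251.8, 199.1]
ee_rot: [[0.643, 0.766, -0.001], [0.766, -0.643, -0.001], [-0.001, -0.001, -1.0]]
ft_force: [0.3, -0.0, -1.1]
gripper_width: 43.6
finger_force: 61.2
lin [-7.74 13.58 -0.08] roll 60.0 alt -120.0 ee [454.9 251.8 199.1] q1,6 [0.5 1.2] rows>= 7.0
```

```bash
python3 -m jog '{"grip":[-1,-1,-1,-1,-1,-1,-1,-1,-1,-1,-1,-1,-1],"linear":[[-0.8,1.5,0],[-1.8,3.2,0],[-2.8,5,0],[-3.9,6.8,0],[-5,8.8,0],[-6,10.5,0],[-7,12.2,0],[-7.5,13.2,0],[-7.7,13.6,0],[-7.7,13.6,0],[-7.7,13.6,0],[-7.7,13.6,0],[-7.7,13.6,0]],"roll":[6,13,21,29,37,45,52,57,60,60,60,60,60]}'; python3 -c "
from h import *
go(509.2,105.2,71,-100)"
```

```text
clock: 13.3
ee_pos: [510.0, 106.2, 199.9]
ee_rot: [[0.985, -0.172, -0.001], [-0.172, -0.985, -0.0], [-0.001, 0.0, -1.0]]
ft_force: [1.2, 0.6, -1.5]
gripper_width: 43.3
finger_force: 61.3
lin [-0.05  0.11 12.89] roll 0.1 alt -179.9 ee [510.  106.2 199.9] q1,6 [0.2  1.95] rows>= 2.6
```

```bash
python3 -m jog '{"grip":[-1,-1,-1,-1,-1,-1,-1,-1,-1,-1,-1],"linear":[[-0.05,0.1,3],[-0.05,0.1,6],[-0.05,0.1,8.5],[-0.05,0.1,9.5],[-0.05,0.1,10.3],[-0.05,0.1,11],[-0.05,0.1,11.7],[-0.05,0.1,12.3],[-0.05,0.1,12.7],[-0.05,0.1,12.9],[-0.05,0.1,12.9]],"roll":[0,0,0,0,0,0,0,0,0,0,0]}'
```

```text
clock: 14.4
ee_pos: [511.6, 106.5, 72.7]
ee_rot: [[0.985, -0.174, 0.004], [-0.174, -0.985, 0.003], [0.004, -0.003, -1.0]]
ft_force: [0.5, 7.8, -0.4]
gripper_width: 43.6
finger_force: 68.4
```

```bash
python3 -m jog '{"grip":[-1,-1,0.3,0.7,1,1,1,1,1,1,1,1],"linear":[[0,0,0.1],[0,0,0.1],[0,0,0.1],[0,0,0.1],[0,0,0.1],[0,0,0],[0,0,-2],[0,0,-6],[0,0,-10],[0,0,-13],[0,0,-13.5],[0,0,-13.5]],"roll":[0,0,0,0,0,0,0,0,0,0,0,0]}'; python3 -c "
from h import *
go(440.3,163.1,205,-160)"
```

```text
clock: 15.6
ee_pos: [510.2, 104.9, 207.2]
ee_rot: [[0.985, -0.174, 0.002], [-0.174, -0.985, 0.0], [0.002, -0.001, -1.0]]
ft_force: [-0.2, 0.4, -0.2]
gripper_width: 85.1
finger_force: 0.0
lin [-7.89 -4.51  0.21] roll 60.0 alt -120.0 ee [510.2 104.9 207.2] q1,6 [0.2  1.95] rows>= 7.0
```

```bash
python3 -m jog '{"grip":[1,1,1,1,1,1,1,1,1,1,1,1,1,1,1,1,1,1],"linear":[[-7.9,-4.5,0.2],[-7.9,-4.5,0.2],[-7.9,-4.5,0.2],[-7.9,-4.5,0.2],[-7.9,-4.5,0.2],[-7.9,-4.5,0.2],[-7.9,-4.5,0.2],[-7.9,-4.5,0.2],[-7.9,-4.5,0.2],[-7.9,-4.5,0.2],[-7.9,-4.5,0.2],[-7.9,-4.5,0.2],[-7.9,-4.5,0.2],[-7.9,-4.5,0.2],[-7.9,-4.5,0.2],[-7.9,-4.5,0.2],[-7.9,-4.5,0.2],[-7.9,-4.5,0.2]],"roll":[-120,-120,-120,-120,-120,-120,-120,-120,-120,-120,-120,-120,-120,-120,-120,-120,-120,-120]}'
python3 - <<'E'
from h import *
go(440.3,163.1,65,20)
cv2.imwrite("pics/s3.png",cv2.resize(read_camera("scene")[150:290,180:400],(770,490)))
E
```

```text
clock: 17.4
ee_pos: [439.5, 162.9, 204.0]
ee_rot: [[-0.34, 0.94, -0.0], [0.94, 0.34, -0.0], [-0.0, -0.001, -1.0]]
ft_force: [-0.8, 0.0, -0.1]
gripper_width: 85.0
finger_force: 0.0
lin [-1.00e-02  9.00e-02  1.39e+01] roll -0.1 alt 179.9 ee [439.5 162.9 204. ] q1,6 [0.35 0.  ] rows>= 2.8
```

View pics/s3.png

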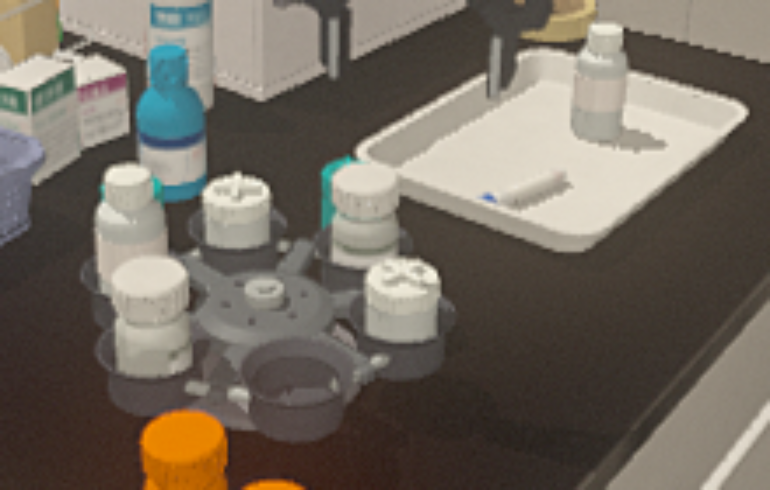

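The scene crop shows the jar seated in C at (365,210), E empty at (295,385) and the tall bottle upright on the tray. Next is pot D.

```bash
python3 -m jog '{"grip":[1,1,1,1,1,1,1,1,-1,-1,-1,-1,-1,-1,-1],"linear":[[0,0.1,4],[0,0.1,8],[0,0.1,11],[0,0.1,13],[0,0.1,13.8],[0,0.1,13.8],[0,0.1,13.8],[0,0.1,13.8],[0,0.1,13.8],[0,0.1,13.8],[0,0.1,13.8],[0,0.1,13.8],[0,0.1,13.8],[0,0.1,13.8],[0,0.1,13.8]],"roll":[0,0,0,0,0,0,0,0,0,0,0,0,0,0,0]}'; python3 -m jog '{"grip":[-1,-1,-1,-1,-1,-1,-1],"linear":[[0,0,-1.5],[0,0,-4],[0,0,-8],[0,0,-12],[0,0,-13],[0,0,-13],[0,0,-13]],"roll":[0,0,0,0,0,0,0]}'; python3 -c "
from h import *
go(456,251.7,197,-40)"
```

```text
clock: 18.95
ee_pos: [440.9, 163.4, 67.1]
ee_rot: [[-0.342, 0.94, 0.001], [0.94, 0.342, 0.0], [0.0, 0.001, -1.0]]
ft_force: [-2.3, -1.1, 10.0]
gripper_width: 43.5
finger_force: 59.5
clock: 19.65
ee_pos: [439.9, 163.0, 195.2]
ee_rot: [[-0.342, 0.94, -0.001], [0.94, 0.342, -0.0], [-0.0, -0.001, -1.0]]
ft_force: [0.1, -0.4, -0.3]
gripper_width: 42.7
finger_force: 61.8
lin [ 7.78  4.55 -0.18] roll 60.0 alt -120.0 ee [439.9 163.  195.2] q1,6 [0.35 0.  ] rows>= 7.0
```

```bash
python3 -m jog '{"grip":[-1,-1,-1,-1,-1,-1,-1,-1,-1,-1,-1,-1,-1],"linear":[[0.8,0.5,0],[1.8,1.1,0],[2.8,1.7,0],[3.9,2.3,0],[5,2.9,0],[6,3.5,0],[7,4.1,0],[7.5,4.4,0],[7.8,4.5,0],[7.8,4.5,0],[7.8,4.5,0],[7.8,4.5,0],[7.8,4.5,0]],"roll":[6,13,21,29,37,45,52,57,60,60,60,60,60]}'
python3 - <<'E'
from h import *
go(456,251.8,67,-40)
cv2.imwrite("pics/s4.png",cv2.resize(read_camera("scene")[120:290,160:340],(720,600)))
E
```

```text
clock: 20.95
ee_pos: [456.1, 251.7, 195.9]
ee_rot: [[0.642, 0.766, -0.001], [0.766, -0.642, -0.0], [-0.001, -0.0, -1.0]]
ft_force: [0.1, 1.0, -1.4]
gripper_width: 42.8
finger_force: 61.8
lin [ 1.000e-02 -1.000e-02  1.289e+01] roll 0.0 alt -180.0 ee [456.1 251.7 195.9] q1,6 [0.5 1.2] rows>= 2.6
```

View pics/s4.png

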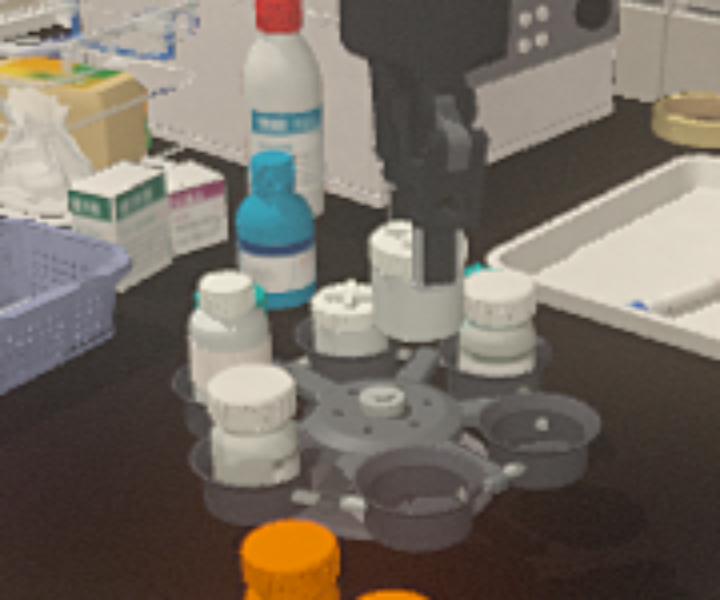

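The pot hangs upright in the gripper at (418,280), above empty E. I lower it.

```bash
python3 -m jog '{"grip":[-1,-1,-1,-1,-1,-1,-1,-1,-1,-1,-1,-1],"linear":[[0,0,3],[0,0,6],[0,0,8.5],[0,0,9.5],[0,0,10.3],[0,0,11],[0,0,11.7],[0,0,12.3],[0,0,12.7],[0,0,12.9],[0,0,12.9],[0,0,12.9]],"roll":[0,0,0,0,0,0,0,0,0,0,0,0]}'
```

```text
clock: 22.2
ee_pos: [456.4, 252.1, 67.5]
ee_rot: [[0.643, 0.766, 0.0], [0.766, -0.643, 0.0], [0.0, 0.0, -1.0]]
ft_force: [0.7, -0.2, -0.4]
gripper_width: 43.0
finger_force: 62.2
```

```bash
python3 -m jog '{"grip":[-1,0.3,0.7,1,1,1,1,1,1,1,1,1],"linear":[[0,0,0],[0,0,0],[0,0,0],[0,0,0],[0,0,0],[0,0,-2],[0,0,-6],[0,0,-10],[0,0,-13],[0,0,-13.5],[0,0,-13.5],[0,0,-13.5]],"roll":[0,0,0,0,0,0,0,0,0,0,0,0]}'
python3 - <<'E'
from h import *
go(517,-262,200,-100)
cv2.imwrite("pics/s5.png",cv2.resize(read_camera("scene")[150:290,180:400],(770,490)))
E
```

```text
clock: 23.4
ee_pos: [455.6, 251.6, 201.2]
ee_rot: [[0.643, 0.766, -0.001], [0.766, -0.643, -0.001], [-0.001, -0.001, -1.0]]
ft_force: [0.2, 0.4, 0.5]
gripper_width: 85.5
finger_force: 0.0
lin [-35.39  37.72   0.15] roll 60.0 alt -120.0 ee [455.6 251.6 201.2] q1,6 [0.5 1.2] rows>= 10.3
```

View pics/s5.png

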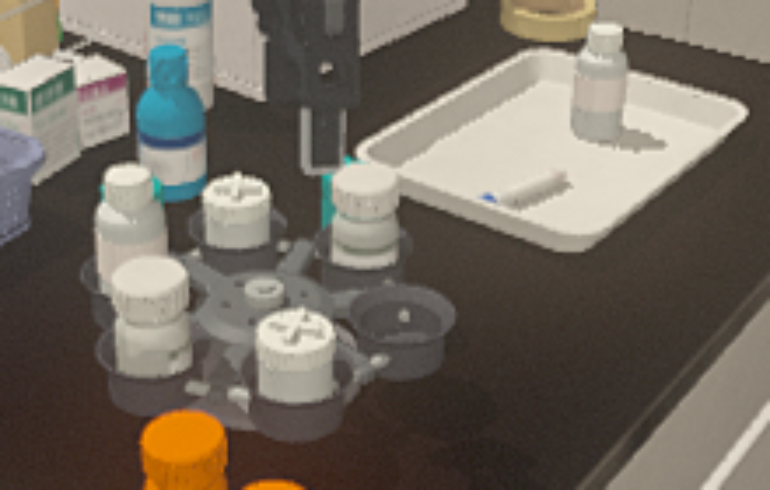

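The pot is seated in E at (295,350) and D is empty at (402,325). I fetch the tall bottle from the tray at yaw 20, ready for D.

```bash
python3 -m jog '{"grip":[1,1,1,1,1,1,1,1,1,1,1,1,1,1,1,1],"linear":[[-35.4,37.7,0],[-35.4,37.7,0],[-35.4,37.7,0],[-35.4,37.7,0],[-35.4,37.7,0],[-35.4,37.7,0],[-35.4,37.7,0],[-35.4,37.7,0],[-35.4,37.7,0],[-35.4,37.7,0],[-35.4,37.7,0],[-35.4,37.7,0],[-35.4,37.7,0],[-35.4,37.7,0],[-35.4,37.7,0],[-35.4,37.7,0]],"roll":[-60,-60,-60,-60,-60,-60,-60,-60,-60,-60,-60,-60,-60,-60,-60,-60]}'; python3 -c "
from h import *
go(517,-262,40.5,20)"
```

```text
clock: 25.05
ee_pos: [517.5, -260.1, 202.2]
ee_rot: [[-0.344, 0.939, -0.0], [0.939, 0.344, 0.0], [0.0, -0.0, -1.0]]
ft_force: [0.3, -0.4, 0.0]
gripper_width: 85.4
finger_force: 0.0
lin [-0.17 -0.1  16.17] roll 0.1 alt -179.9 ee [ 517.5 -260.1  202.2] q1,6 [-0.47 -0.82] rows>= 3.2
```

```bash
python3 -m jog '{"grip":[1,1,1,1,1,1,1,1,1,-1,-1,-1,-1,-1,-1,-1],"linear":[[-0.1,-0.1,4],[-0.1,-0.1,8],[-0.1,-0.1,12],[-0.1,-0.1,14.5],[-0.1,-0.1,15.5],[-0.1,-0.1,16],[-0.1,-0.1,16.1],[-0.1,-0.1,16.1],[-0.1,-0.1,16.1],[-0.1,-0.1,16.1],[-0.1,-0.1,16.1],[-0.1,-0.1,16.1],[-0.1,-0.1,16.1],[-0.1,-0.1,16.1],[-0.1,-0.1,16.1],[-0.1,-0.1,16.1]],"roll":[0,0,0,0,0,0,0,0,0,0,0,0,0,0,0,0]}'; python3 -m jog '{"grip":[-1,-1,-1,-1,-1,-1,-1],"linear":[[0,0,-1.5],[0,0,-4],[0,0,-8],[0,0,-12],[0,0,-15.5],[0,0,-16],[0,0,-16]],"roll":[0,0,0,0,0,0,0]}'; python3 -c "
from h import *
go(440.7,163.4,200,20)"
```

```text
clock: 26.65
ee_pos: [517.1, -263.0, 41.9]
ee_rot: [[-0.342, 0.94, 0.0], [0.94, 0.342, -0.0], [-0.0, 0.0, -1.0]]
ft_force: [-1.5, 0.7, 5.3]
gripper_width: 43.8
finger_force: 60.6
clock: 27.35
ee_pos: [517.4, -263.0, 202.9]
ee_rot: [[-0.342, 0.94, 0.002], [0.94, 0.342, -0.001], [-0.002, 0.002, -1.0]]
ft_force: [0.3, 0.2, -1.9]
gripper_width: 43.9
finger_force: 61.4
lin [42.7   7.38  0.22] roll 0.0 alt -180.0 ee [ 517.4 -263.   202.9] q1,6 [-0.47 -0.82] rows>= 8.7
```

```bash
python3 -m jog '{"grip":[-1,-1,-1,-1,-1,-1,-1,-1,-1,-1,-1,-1,-1,-1,-1],"linear":[[1.5,0.3,0],[5,0.9,0],[9,1.5,0],[13.5,2.3,0],[18,3.1,0],[22.5,3.9,0],[27,4.7,0],[31.5,5.4,0],[35.5,6.1,0],[39,6.7,0],[41.5,7.2,0],[42.7,7.4,0],[42.7,7.4,0],[42.7,7.4,0],[42.7,7.4,0]],"roll":[0,0,0,0,0,0,0,0,0,0,0,0,0,0,0]}'
python3 - <<'E'
from h import *
go(440.6,163.3,73,20)
cv2.imwrite("pics/s6.png",cv2.resize(read_camera("scene")[120:290,180:380],(700,595)))
E
```

```text
clock: 28.85
ee_pos: [440.2, 162.7, 200.9]
ee_rot: [[-0.341, 0.94, -0.001], [0.94, 0.341, -0.001], [-0.0, -0.001, -1.0]]
ft_force: [0.4, 0.0, -0.9]
gripper_width: 43.3
finger_force: 61.4
lin [ 0.04  0.07 12.79] roll -0.0 alt 180.0 ee [440.2 162.7 200.9] q1,6 [0.35 0.  ] rows>= 2.6
```

View pics/s6.png

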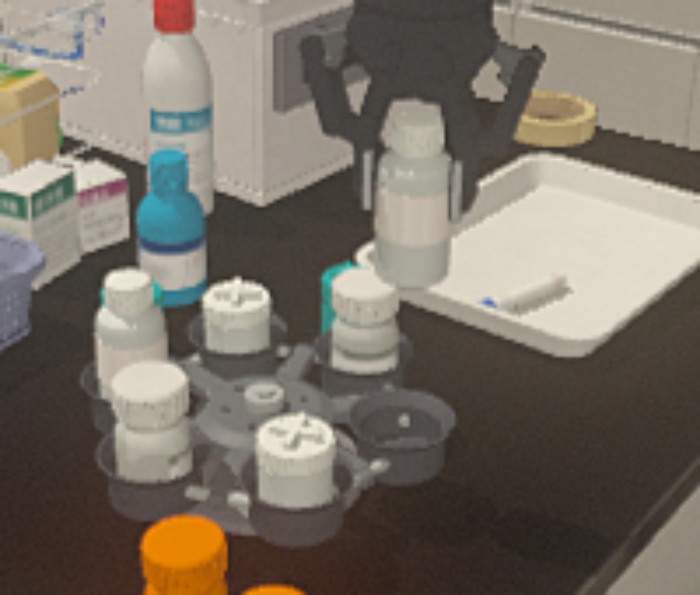

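The tall bottle hangs upright at (412,195) above empty D, so I lower it.

```bash
python3 -m jog '{"grip":[-1,-1,-1,-1,-1,-1,-1,-1,-1,-1,-1,-1],"linear":[[0,0,3],[0,0,6],[0,0,8.5],[0,0,9.5],[0,0,10.3],[0,0,11],[0,0,11.7],[0,0,12.3],[0,0,12.6],[0,0,12.7],[0,0,12.7],[0,0,12.7]],"roll":[0,0,0,0,0,0,0,0,0,0,0,0]}'
```

```text
clock: 30.1
ee_pos: [440.6, 163.8, 74.5]
ee_rot: [[-0.342, 0.94, 0.0], [0.94, 0.342, 0.0], [-0.0, 0.0, -1.0]]
ft_force: [0.4, 0.0, -2.4]
gripper_width: 43.7
finger_force: 61.4
```

```bash
python3 -m jog '{"grip":[-1,-1,0.3,0.7,1,1,1,1,1,1,1,1,1],"linear":[[0,0,0.1],[0,0,0.1],[0,0,0.1],[0,0,0.1],[0,0,0],[0,0,0],[0,0,-2],[0,0,-6],[0,0,-10],[0,0,-14],[0,0,-18],[0,0,-20],[0,0,-20]],"roll":[0,0,0,0,0,0,0,0,0,0,0,0,0]}'
python3 - <<'E'
from h import *
cv2.imwrite("pics/s7.png",cv2.resize(read_camera("scene")[150:290,180:400],(770,490)))
E
```

```text
clock: 31.4
ee_pos: [442.0, 164.4, 277.6]
ee_rot: [[-0.342, 0.94, 0.006], [0.94, 0.342, 0.002], [0.0, 0.006, -1.0]]
ft_force: [0.8, -0.7, -0.3]
gripper_width: 85.5
finger_force: 0.0
```

View pics/s7.png

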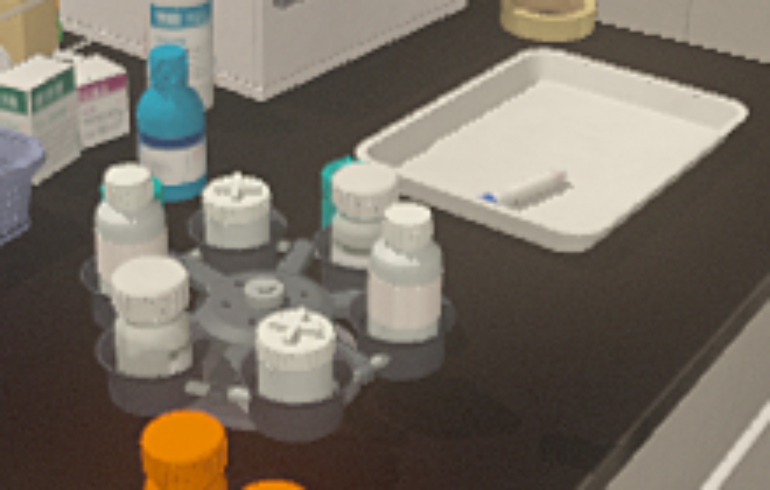

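All six bottles are down and paired: tall at (130,180)/(408,215), pots at (237,190)/(295,330), jars at (150,275)/(365,185). I check the cap heights by projection and hand in if they agree.

Run:
```python
from h import *
ok=True
for P,seen in(([440.4,163.2,133],(408,213)),([456,251.7,90],(295,332)),([509.5,105.4,112],(365,178))):
    v=(proj("scene",P)-[180,150])*3.5;e=v-seen;print(v.round(0),seen);ok&=abs(e).max()<12
print(ok)
if ok: print(job_done())
```

```text
[408. 208.] (408, 213)
[299. 324.] (295, 332)
[367. 173.] (365, 178)
True
the job is handed in; nothing more can be done
None
```

The job is handed in at about 31 s: the last view and a cap-height check show every bottle upright and down in its own bucket, with the tall bottles, jars and pots each opposite their match, and the swab tube and wash bottle look undisturbed.

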